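# Charge the brush at the dosing pot and stand it in its tube

## Task

Take the blue-handled brush off its sloping rest, reach in slantwise under the clear guard and dip the brush tip into the steel pot, gently pressing the sprung brass plate inside a few millimetres down without driving it to its stop; how deep the plate lies differs every time. Then draw the brush out, lower it tip first to the bottom of the empty amber tube, let go and leave it standing there. Do not knock the guard, the pot, the other brush tube or the things lying about.

Things in the scene. Friction and masses are not known exactly. Their poses are not given: they have to be found in the camera images.
- brush: Loose stiff brush, 200 mm long, 60 g: rounded dark tip 10 mm thick, 27 mm long; steel ferrule 12 mm thick; blue handle 13 mm thick, round from 55 and square from 115 to 200 mm above the tip, flats along its x and y. Origin at the tip, z along the brush to the handle end. In the rest at first, handle leaning 34 degrees towards the rest's -x, upper 100 mm free..
- rest: Fixed white V-trough on a black foot (130 x 70 mm; 115 mm high). Origin on the table under the brush tip. The trough rises towards -x, leaning 34 degrees from vertical; it carries the lower 100 mm of the brush from its -x side and below, and is open towards +x and above.
- station: Fixed dosing station, white foot 200 x 130 x 8 mm (x -80 to +120). Origin on the table under the axis of its steel pot: open mouth of inner radius 38, outer 41 mm, rim 52 mm above the table, inner radius 35 at the bottom. A clear guard covers the pot, open towards -x; two black posts 14 mm thick, 173 mm high, at x +95, y +-52 mm carry it.
- plate (a joint): Sprung brass disc of radius 33 mm in the pot. Value in m: 0 = up, grows as pressed down, stop at 0.009; press it some 3 to 7 mm. The spring takes about 1 N to start and 0.4 N more per mm. When up, its top lies between 22 and 40 mm above the table, unknown and different each time.
- tube_free: Fixed empty amber glass tube upright on a 70 x 70 x 12 mm aluminium foot: outer radius 12.5 mm, inner radius 10 mm, mouth 105 mm above the table, inner bottom 13 mm above the table. Origin on the table under the tube's axis; a black bracket 62 mm high stands beside it at x +22 mm.
- tube_full: Fixed tube of the same make and size, with a red brush already standing in it (top 164 mm above the table). Origin as for the empty tube. Leave alone.
- cast: Loose plaster tooth cast, 62 x 60 x 33 mm, origin under its middle. Leave alone.
- jar: Loose white jar with blue cap, radius 30, height 60 mm, origin under its middle. Leave alone.
- bottle: Loose amber bottle, radius 30, height 150 mm, origin under its middle. Leave alone.
- bowl: Loose green mixing bowl, radius 60, height 60 mm, origin under its middle. Leave alone.
- spatula: Loose spatula lying flat, 190 mm long along its x, origin under its middle. Leave alone.
- ring: Loose black mounting ring, outer radius 32, height 18 mm, origin under its middle. Leave alone.
- guard_edge (a point): Middle of the clear guard's orange front edge, underside, 155 mm above the table at the station's x -55 mm. The guard is flat, 7 mm thick, reaches from here to x +110 mm and over y -60 to +60 mm. A brush leaning about 36 degrees, handle towards the station's -x, reaches the pot's middle under this edge.
- rest_seat (a point): Point on the rest's end stop where the brush tip stands at the start, 35 mm above the rest's origin.
There are look-alikes about, which are no part of the job. What is shaped like the tube_free but turquoise is not meant. There is more than one size of the brush; the job needs the larger.

How it is judged:
By the outcome, as a careful person would: the job done as asked, in the order asked, and still so for the second after the job is handed in, with the robot touching nothing.
It also fails if it takes over 72 s, if anything falls off the work surface, if the arm or the gripper's body presses on something with over 40 N, if the wrist force passes 120 N, or if a joint passes its speed limit or range.

## Robot

A 6-joint arm with a two-finger parallel gripper is mounted at the origin on the work surface. World frame = base frame: x ahead of the robot, y to its left, z up, the work surface at z = 0. Lengths are in m, angles in rad, forces in N, time in s.
With the tool pointing down it reaches from about 0.35 to 0.725 m from the base axis. Payload 4.3 kg.
Tool frame: the origin (TCP) lies on the centre line of the jaws, within the pads' length; the fingertips stand 14 mm ahead of it and the grasp point (between the pads) lies 5 mm behind it; z points along the fingers, y is the line along which they close (so a half turn about z gives the same grasp; the last joint's range is limited). The gripper opens to 85 mm and grips with 20 to 120 N. Pads are 22 mm wide; open, the fingers measure 114 mm over their backs; the gripper's body (76 mm by 85 mm) begins 54 mm behind the grasp point. The pads swing forward as they close: fully open they stand 13 mm farther back than shut.
Start: joints at [1.01, 0.377, 0.081, 1.274, 0, 1.46], TCP at [0.251, 0.518, 0.245] pointing down, gripper open.
Joint ranges: [-2.72, 2.72], [-0.84, 1.66], [-1.02, 1.22], [-1.77, 2.12], [-1.37, 1.28], [-3.14, 3.14]. Speed limits (rad/s): [2.57, 2.57, 3.14, 3.14, 3.14, 3.14].

## Interface

Orientations are given as a 3x3 rotation matrix whose columns are the frame's x, y, z axes.
In Python, from bench import arm, set_gripper, get_obs, vision, finder gives the robot as it stands. Calls block until the motion is done:
- arm.reach(position, orientation): joint-space move of the TCP to a pose.
- arm.line_to(position, orientation=None, speed=0.15): straight line of the TCP; orientation=None keeps the orientation; speed is the mean speed in m/s.
- arm.goto_joints(angles): joint-space move.
- set_gripper(opening, force=None): opening from 0.0 (shut) to 1.0 (fully open); force is the grip in N (None keeps the last); returns when the fingers have stopped.
- arm.dwell(seconds).
- arm.ik(position, orientation): joint angles nearest the present ones, or None.
- get_obs(): the state.
- vision.grab_frame(name): name is "scene" or "side" or "wrist"; returns a dict with "img" (400x640x3 uint8, red, green, blue), "K" (3x3 intrinsics, pixels), "cam_to_world" (4x4, takes a point from camera to world coordinates). Camera axes: x right, y down, z forward; pixel columns grow to the right and rows downward; lengths in m; the calibration is good to about 2 mm. A picture is of the moment at which its call begins. There is no depth.
A pose or a line that the arm cannot do raises arm.MotionError and nothing moves.
- arm.close_job(): hands the job in; it is judged then, once.
Trained networks look in the newest picture that a camera, given by its name, has taken for a name from the list of things; names that differ only in an ending like _2 or _b are one class to them, and where a whole thing is asked for, a point or a joint stands for the part that bears it (a point fixed in the world has none). Each returns a list of dicts, best first, with "conf" (0 to 1); they miss things now and then, are a little off and sometimes report something else, mostly with a low value. They report only what shows in the picture. A call takes as long as a camera call. They do not tell look-alikes from the thing itself.
- finder.silhouettes(target, camera): "pixels" (400x640 bool, what is visible of it) and "box" ([left, top, width, height] in pixels, round what is visible of it).
The state is a dict: "t": time; "joint_positions": joint angles; "dq": joint speeds; "effort": joint torques, N m; "tool_pos": TCP position; "ee_rot": TCP orientation; "force": force on the tool from outside, world axes, zero at the start; "moment": the same for the moment, N m; "finger_gap": opening from 0.0 (shut) to 1.0 (fully open); "grip_force": force on a finger pad.
Only numpy, scipy, OpenCV 4.12 (cv2) and the standard library are available. Lean on these libraries where they do the work, as an engineer would, in place of code of your own. Each camera call takes 0.05 s, during which the arm holds its last target. There are 200 camera calls.

## Working session

There is one attempt and no reset: what is moved stays moved. The work goes in short steps, each a Python script; the robot and the scene stay as the last script left them, time stands still between calls to the robot, and variables do not carry over. Pictures are saved under pics/ and viewed, at most 11 in all, crops included, and the job is handed in when it is done.

```bash
mkdir -p pics; ls; cat > h.py <<'E'
import numpy as np, cv2
from bench import arm,set_gripper,get_obs,vision,finder
def save(n,img): cv2.imwrite('pics/'+n,cv2.cvtColor(img,cv2.COLOR_RGB2BGR))
def proj(f,P):
    T=np.linalg.inv(f['cam_to_world']);p=np.atleast_2d(P)@T[:3,:3].T+T[:3,3];q=p@np.array(f['K']).T
    return q[:,:2]/q[:,2:]
def ray(f,uv):
    d=np.linalg.inv(f['K'])@np.array([uv[0],uv[1],1.]);T=np.array(f['cam_to_world'])
    d=T[:3,:3]@d;return T[:3,3],d/np.linalg.norm(d)
def onz(f,uv,z):
    o,d=ray(f,uv);return o+d*(z-o[2])/d[2]
def tri(obs):
    A=np.zeros((3,3));b=np.zeros(3)
    for f,uv in obs:
        o,d=ray(f,uv);M=np.eye(3)-np.outer(d,d);A+=M;b+=M@o
    return np.linalg.solve(A,b)
E
python3 - <<'E'
from h import *
import pickle
fs={}
for c in ['scene','side']:
    f=vision.grab_frame(c);fs[c]=f;save(c+'0.png',f['img'])
    print(c,np.round(f['cam_to_world'],3).tolist(),np.round(f['K'],1).tolist())
    for t in ['brush','rest','station','tube_free','tube_full','guard_edge']:
        for r in finder.silhouettes(t,c): print(t,round(r['conf'],2),r['box'])
pickle.dump(fs,open('f0.pkl','wb'))
E
```

```text
pics
scene [[-0.418, 0.778, -0.469, 1.118], [0.908, 0.363, -0.208, 0.192], [0.009, -0.513, -0.858, 1.136], [0.0, 0.0, 0.0, 1.0]] [[375.9, 0.0, 317.1], [0.0, 375.9, 197.7], [0.0, 0.0, 1.0]]
brush 0.56 [196.0, 176.3, 15.7, 22.5]
brush 0.52 [278.7, 149.9, 17.5, 53.7]
rest 0.66 [266.5, 175.2, 36.1, 44.9]
station 0.76 [277.3, 206.3, 60.9, 80.7]
tube_free 0.89 [244.3, 133.7, 28.1, 30.7]
tube_free 0.69 [237.2, 162.7, 23.3, 32.9]
tube_full 0.84 [403.0, 246.9, 27.1, 25.5]
guard_edge 0.57 [277.7, 200.2, 60.7, 82.4]
guard_edge 0.38 [265.4, 177.5, 33.4, 39.9]
side [[0.97, -0.193, 0.15, 0.374], [-0.244, -0.754, 0.609, -0.864], [-0.005, -0.627, -0.779, 1.132], [0.0, 0.0, 0.0, 1.0]] [[511.6, 0.0, 323.5], [0.0, 511.6, 200.5], [0.0, 0.0, 1.0]]
brush 0.75 [362.7, 351.3, 52.4, 21.4]
brush 0.53 [296.3, 223.0, 50.9, 31.9]
brush 0.28 [320.9, 287.2, 38.2, 37.5]
rest 0.8 [303.3, 230.2, 57.8, 45.5]
station 0.82 [322.1, 143.1, 83.6, 87.2]
tube_free 0.93 [321.1, 288.2, 36.4, 37.8]
tube_free 0.79 [277.7, 320.7, 30.1, 38.5]
tube_full 0.83 [288.0, 90.7, 29.4, 52.4]
guard_edge 0.86 [322.2, 142.8, 85.6, 88.9]
```

View pics/scene0.png

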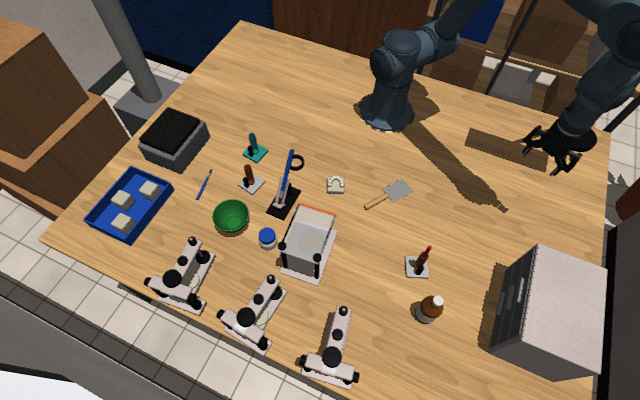

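View pics/side0.png

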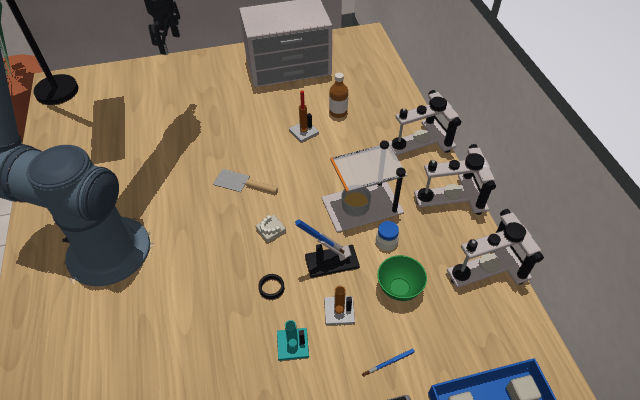

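The large brush stands in the rest at scene (287,172) / side (320,238). The look-alike is the thin blue brush lying at scene (204,184) / side (388,362). The empty amber tube is at scene (249,180) / side (340,303). Its look-alikes are the turquoise tube at scene (255,148) / side (292,340) and the tube with the red brush at scene (418,262) / side (303,120). I choose the brush in the rest and the amber tube, and will check them in a close crop.

```bash
python3 - <<'E'
from h import *
import pickle
fs=pickle.load(open('f0.pkl','rb'));a,b=fs['scene'],fs['side']
for n,u,z in [('rest foot',(283,205),0),('stationpot',(312,240),.05),('tube',(250,183),.05),('cast',(336,186),.02),('jar',(267,238),.03),('ring',(297,162),.01),('bowl',(231,218),.03),('full',(418,262),.05)]: print(n,onz(a,u,z).round(3))
for n,u,z in [('rest foot',(332,262),0),('stationpot',(356,198),.05),('tube',(340,303),.05),('jar',(388,236),.03)]: print(n,onz(b,u,z).round(3))
def crop(f,x,y,w,h,s): return cv2.resize(f['img'][y:y+h,x:x+w],None,fx=s,fy=s,interpolation=cv2.INTER_CUBIC)
c1=crop(a,235,140,110,150,4);c2=crop(b,295,140,120,200,3)
H=600;im=np.zeros((H,800,3),np.uint8);im[:,:440]=c1[:600];im[:,440:800]=c2[:600]
save('crop0.png',im)
f=vision.grab_frame('wrist');o=get_obs();R=np.array(o['ee_rot']);T=np.array(f['cam_to_world'])
print(R.round(2).tolist(),(R.T@T[:3,:3]).round(3).tolist(),(R.T@(T[:3,3]-o['tool_pos'])).round(3),f['K'][0][0])
E
```

```text
rest foot [ 0.574 -0.178  0.   ]
stationpot [ 0.673 -0.02   0.05 ]
tube [ 0.569 -0.304  0.05 ]
cast [ 0.437 -0.037  0.02 ]
jar [ 0.719 -0.158  0.03 ]
ring [ 0.395 -0.212  0.01 ]
bowl [ 0.706 -0.301  0.03 ]
full [0.603 0.305 0.05 ]
rest foot [ 0.563 -0.181  0.   ]
stationpot [ 0.67 -0.03  0.05]
tube [ 0.544 -0.325  0.05 ]
jar [ 0.72  -0.159  0.03 ]
[[-0.9, 0.44, 0.0], [0.44, 0.9, 0.0], [-0.0, 0.0, -1.0]] [[-0.0, -0.96, -0.281], [1.0, 0.0, -0.001], [0.001, -0.281, 0.96]] [ 0.071 -0.    -0.128] 348.4891428229081
```

View pics/crop0.png

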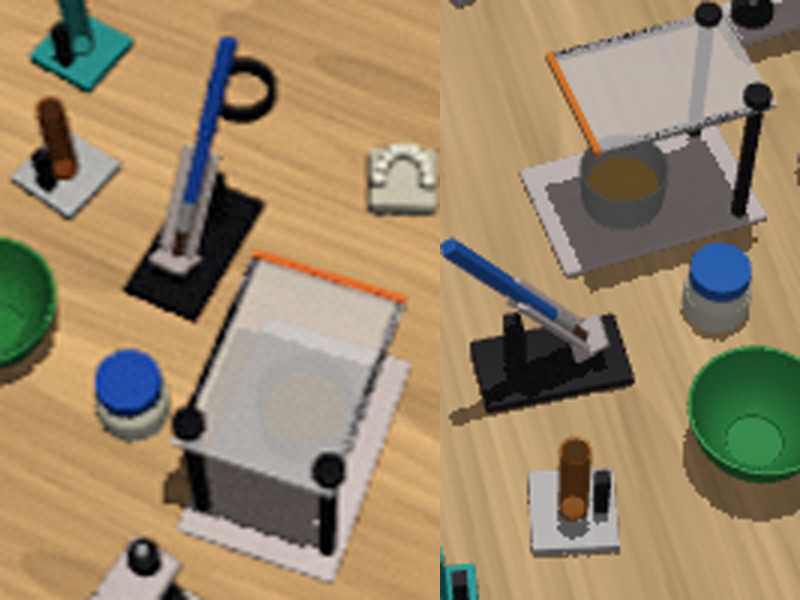

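The crop confirms the choice. At left, the thick blue brush leans in the white trough with its handle end at crop (228,42) and tip at (180,240). The amber tube on its aluminium foot is at (55,140), and the orange guard edge runs from (255,257) to (403,300). Next come wrist views.

```bash
python3 - <<'E'
from h import *
import pickle
R=np.array([[-1,0,0],[0,1,0],[0,0,-1.]])
F=[]
for p in [(.45,-.02,.31),(.42,-.25,.31),(.55,-.2,.31)]:
    print(p,arm.ik(p,R))
    try: arm.reach(p,R)
    except arm.MotionError as e: print(e);continue
    arm.dwell(.3)
    f=vision.grab_frame('wrist');F.append(f)
    for t in ['brush','tube_free','guard_edge','rest']:
        for r in finder.silhouettes(t,'wrist'): print(t,round(r['conf'],2),r['box'])
pickle.dump(F,open('w.pkl','wb'))
for i,f in enumerate(F): save(f'w{i}.png',cv2.resize(f['img'],(800,500),interpolation=cv2.INTER_CUBIC))
print(get_obs()['t'])
E
```

```text
(0.45, -0.02, 0.31) [-0.18540984  0.11212889 -0.09998694  1.3586805   0.         -0.18540984]
brush 0.92 [93.7, 234.2, 89.5, 38.4]
brush 0.76 [3.9, 285.7, 14.2, 35.7]
tube_free 0.95 [3.3, 97.7, 57.2, 66.1]
tube_free 0.9 [20.1, 197.7, 99.2, 74.3]
tube_free 0.74 [249.2, 255.8, 122.4, 116.9]
guard_edge 0.87 [246.3, 258.4, 125.5, 112.6]
rest 0.78 [155.8, 193.4, 75.1, 96.0]
rest 0.56 [528.8, 238.0, 111.2, 90.4]
(0.42, -0.25, 0.31) [-0.66678324  0.19055917 -0.00648009  1.37375706  0.         -0.66678324]
brush 0.59 [370.9, 272.2, 46.6, 24.6]
brush 0.58 [147.8, 256.5, 11.9, 36.1]
brush 0.58 [363.1, 337.6, 42.0, 43.0]
brush 0.51 [428.9, 274.3, 97.7, 124.5]
tube_free 0.67 [176.7, 124.2, 71.6, 64.6]
tube_free 0.58 [235.9, 220.8, 61.2, 75.7]
guard_edge 0.96 [429.1, 277.3, 97.4, 122.7]
rest 0.59 [342.1, 217.0, 59.3, 89.2]
(0.55, -0.2, 0.31) [-0.4571447   0.39659835  0.27550379  1.44970177  0.         -0.4571447 ]
brush 0.95 [95.7, 161.5, 36.8, 94.8]
brush 0.67 [332.2, 96.3, 30.2, 105.6]
tube_free 0.64 [106.2, 3.3, 94.4, 76.5]
tube_free 0.58 [183.7, 121.2, 72.3, 65.1]
guard_edge 0.79 [401.2, 187.7, 183.7, 209.5]
rest 0.7 [308.2, 114.8, 59.9, 103.0]
6.0167
```

View pics/w0.png

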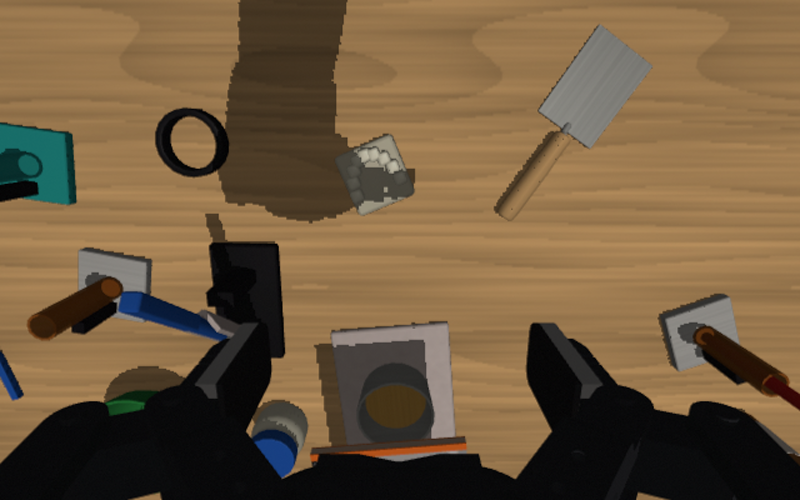

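View pics/w1.png

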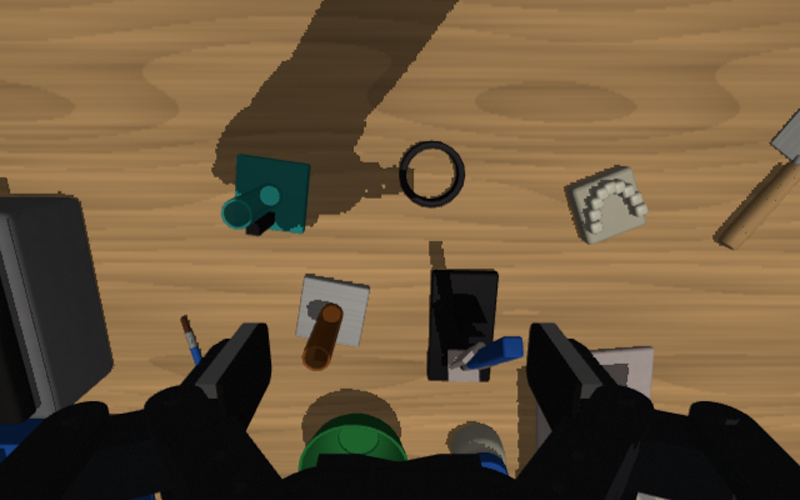

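w0 shows the pot and brass plate at (396,405), the orange edge along (312–465,450) and the brush handle running from (125,303) to (228,325). w1 shows the amber tube, mouth (317,357) and base (331,313), the brush end at (515,347) and the rest foot at (463,325).

View pics/w2.png

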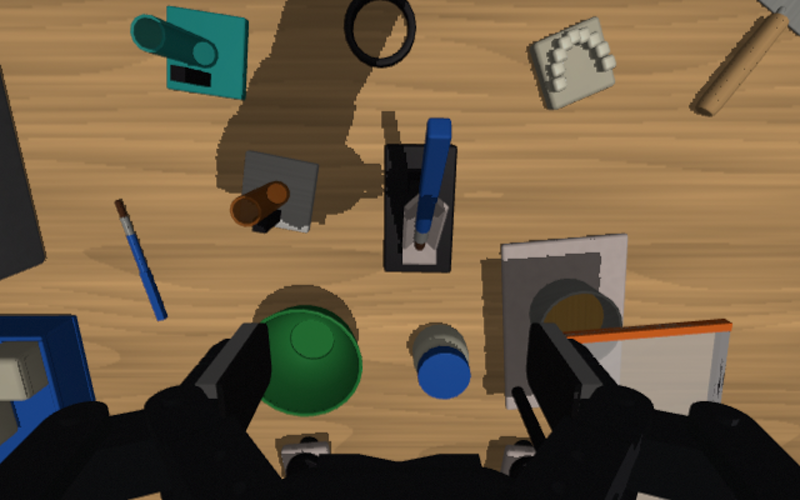

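w2 shows the brush whole, end (439,126), tip (419,245). It also shows the tube mouth (245,210) and base (276,191), the orange right end (731,324) and the pot (572,318). Fitting the poses now.

```bash
cat > fit.py <<'E'
from h import *
import pickle
from scipy.optimize import least_squares
fs=pickle.load(open('f0.pkl','rb'));W=pickle.load(open('w.pkl','rb'))
cams=dict(s=fs['scene'],d=fs['side'],w0=W[0],w1=W[1],w2=W[2])
def px(c,u):
    if c=='s': return (235+u[0]/4,140+u[1]/4)
    if c=='d': return (295+(u[0]-440)/3,140+u[1]/3)
    return (u[0]/1.25,u[1]/1.25)
def fit(name,obs,x0,model):
    def res(x): return np.concatenate([proj(cams[c],model(x,P))[0]-px(c,u) for c,u,P in obs])
    r=least_squares(res,x0,loss='soft_l1',f_scale=1.)
    print(name,r.x.round(4));e=r.fun.reshape(-1,2)
    for o,k in zip(obs,res(r.x).reshape(-1,2)): print('  ',o[0],o[2],k.round(1))
    return r.x
def rz(a): return np.array([[np.cos(a),-np.sin(a),0],[np.sin(a),np.cos(a),0],[0,0,1]])
planar=lambda x,P: rz(x[2])@np.array(P)+[x[0],x[1],0]
if __name__=='__main__':
    fit('station',[('w0',(312,455),(-.055,-.06,.1585)),('w0',(466,443),(-.055,.06,.1585)),('w2',(731,324),(-.055,.06,.1585)),
     ('s',(255,257),(-.055,-.06,.16)),('s',(403,300),(-.055,.06,.16)),('d',(550,55),(-.055,.06,.16)),('d',(600,150),(-.055,-.06,.16)),
     ('w0',(332,332),(-.08,-.065,.008)),('w0',(449,322),(-.08,.065,.008)),('w2',(502,243),(-.08,-.065,.008)),('w2',(627,234),(-.08,.065,.008)),
     ('d',(522,175),(-.08,.065,.008)),('d',(570,272),(-.08,-.065,.008)),('s',(190,420),(.095,-.052,.173)),('s',(330,468),(.095,.052,.173)),
     ('d',(708,12),(.095,.052,.173)),('d',(757,95),(.095,-.052,.173))],[.67,-.03,0],planar)
    line=lambda x,P: np.array([x[0],x[1],x[4]])+P[2]*np.array([-np.sin(x[3])*np.cos(x[2]),-np.sin(x[3])*np.sin(x[2]),np.cos(x[3])])
    B=[('w2',(439,126),(0,0,.2)),('w0',(124,303),(0,0,.2)),('s',(228,42),(0,0,.2)),('d',(447,247),(0,0,.2)),('w1',(514,347),(0,0,.2)),
     ('w2',(419,247),(0,0,.002)),('s',(180,243),(0,0,.002)),('d',(592,343),(0,0,.002))]
    fit('brush',B,[.6,-.18,0,.6,.035],line)
    T=[('w1',(317,357),(0,0,.105)),('w2',(245,210),(0,0,.105)),('s',(50,103),(0,0,.105)),('d',(575,446),(0,0,.105)),
     ('w1',(331,313),(0,0,.013)),('w2',(276,191),(0,0,.013)),('s',(62,168),(0,0,.013)),('d',(573,508),(0,0,.013))]
    fit('tube',T,[.55,-.3,1.0,.0],lambda x,P:np.array([x[0],x[1],P[2]*x[2]+x[3]]))
E
python3 fit.py; python3 -c "
from h import *
print(get_obs()['force'],get_obs()['finger_gap'])"
```

```text
station [ 0.6741 -0.0224  0.0914]
   w0 (-0.055, -0.06, 0.1585) [-0.3 -1.2]
   w0 (-0.055, 0.06, 0.1585) [ 0.3 -1. ]
   w2 (-0.055, 0.06, 0.1585) [-1.  -0.7]
   s (-0.055, -0.06, 0.16) [-0.4 -1.4]
   s (-0.055, 0.06, 0.16) [ 0.7 -0.3]
   d (-0.055, 0.06, 0.16) [-1.2 -0.6]
   d (-0.055, -0.06, 0.16) [-1.4  0.8]
   w0 (-0.08, -0.065, 0.008) [-1.5  1.9]
   w0 (-0.08, 0.065, 0.008) [0.1 2.1]
   w2 (-0.08, -0.065, 0.008) [0.2 2.8]
   w2 (-0.08, 0.065, 0.008) [2.4 1. ]
   d (-0.08, 0.065, 0.008) [-1.1 -2.7]
   d (-0.08, -0.065, 0.008) [-1.2  0.1]
   s (0.095, -0.052, 0.173) [-0.9  0.4]
   s (0.095, 0.052, 0.173) [-0.5  0.2]
   d (0.095, 0.052, 0.173) [ 0.4 -1.5]
   d (0.095, -0.052, 0.173) [ 0.7 -1.7]
brush [ 0.5928 -0.182  -0.0191  0.6018  0.0378]
   w2 (0, 0, 0.2) [-0.2 -0.1]
   w0 (0, 0, 0.2) [ 0.7 -0.5]
   s (0, 0, 0.2) [-0.2 -1.7]
   d (0, 0, 0.2) [-0.5 -0.9]
   w1 (0, 0, 0.2) [-0.5  1. ]
   w2 (0, 0, 0.002) [-0.4 -0.1]
   s (0, 0, 0.002) [-1.3  2. ]
   d (0, 0, 0.002) [-2.6 -2.8]
tube [ 5.429e-01 -3.204e-01  9.973e-01  2.000e-04]
   w1 (0, 0, 0.105) [-1.1  0.3]
   w2 (0, 0, 0.105) [-0.  -0.1]
   s (0, 0, 0.105) [-0.2  0.7]
   d (0, 0, 0.105) [-0.6  1.3]
   w1 (0, 0, 0.013) [ 0.3 -0.2]
   w2 (0, 0, 0.013) [0.6 0.7]
   s (0, 0, 0.013) [ 0.7 -0.5]
   d (0, 0, 0.013) [-0.7 -0.6]
[-0.1239336  -0.76730581 -0.74890778] 0.9943645962702254
```

```bash
cat >> h.py <<'E'
def Rt(th,yaw):
    c,s=np.cos(yaw),np.sin(yaw)
    z=np.array([np.sin(th)*c,np.sin(th)*s,-np.cos(th)]);y=np.array([-s,c,0]);return np.column_stack([np.cross(y,z),y,z])
E
python3 - <<'E'
from h import *
import pickle
tip=np.array([.5925,-.182,.037]);R=Rt(.598,-.019);a=-R[:,2]
R2=Rt(.628,.091);pot=np.array([.674,-.0224,.03]);print(arm.ik(pot-R2[:,2]*.16,R2),arm.ik(pot-R2[:,2]*.26,R2),arm.ik((.543,-.32,.3),Rt(0,0)),arm.ik((.543,-.32,.173),Rt(0,0)))
print(arm.ik(tip+a*.16,R))
arm.line_to((.45,-.19,.33),speed=.2)
set_gripper(.6)
arm.reach(tip+a*.255,R);arm.dwell(.3)
f=vision.grab_frame('wrist');pickle.dump(f,open('pg.pkl','wb'));o=get_obs()
im=f['img'].copy();hsv=cv2.cvtColor(im,cv2.COLOR_RGB2HSV)
m=cv2.inRange(hsv,(105,120,50),(125,255,255))
n,l,st,c=cv2.connectedComponentsWithStats(m)
for i in range(1,n):
    if st[i,4]>60: print(st[i],c[i].round(1))
for s in (0,.06,.115,.2):
    q=proj(f,tip+a*s)[0];print(s,q.round(1));cv2.circle(im,tuple(int(v) for v in q),2,(255,255,0),-1)
print(o['t'],o['tool_pos'],tip+a*.255)
save('pg.png',cv2.resize(im[100:400,120:520],(800,600),interpolation=cv2.INTER_CUBIC))
E
```

```text
[-0.2697185   0.04299822 -0.8171811   0.11389896  0.20888149 -0.29626699] [-0.32928932 -0.17928965 -0.77218588  0.39253196  0.24208329 -0.34701481] [-0.63313016  0.49986259  0.41030142  1.48123516  0.         -0.63313016] [-0.63313016  0.51678651  0.11052392  1.16453374  0.         -0.63313016]
[-0.65347925 -0.02786844 -0.81960373  0.27727103  0.34024423 -0.5464819 ]
[ 67 144  57  54 549] [ 96.  171.7]
[ 311  174   49   78 1930] [330.1 220.7]
[   0  194  128  106 6824] [ 58.7 249.7]
0 [319.6 163.8]
0.06 [319.7 175.3]
0.115 [319.9 190. ]
0.2 [320.2 228.3]
8.2833 [ 0.44973567 -0.17965842  0.24832569] [ 0.44896329 -0.17927247  0.24774813]
```

View pics/pg.png

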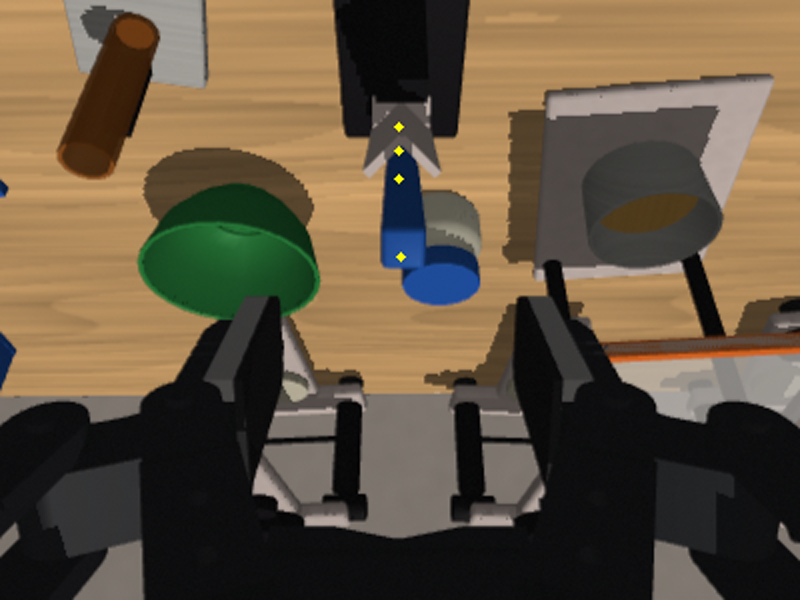

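The handle end face is at crop (403,250), against a prediction of (401,257). That is under 2 mm off, so I make a small correction and grasp.

```bash
python3 - <<'E'
from h import *
import pickle
tip=np.array([.5925,-.182,.037]);R=Rt(.598,-.019);a=-R[:,2]
tip=tip+R[:,0]*.0012+np.array([0,.0006,0])
arm.line_to(tip+a*.16,R,speed=.12);arm.dwell(.2)
o0=get_obs();print('f',o0['force'].round(2) if hasattr(o0['force'],'round') else o0['force'])
set_gripper(0,100);arm.dwell(.3)
o=get_obs();print(o['finger_gap'],o['grip_force'],np.round(o['force'],2),np.round(o['moment'],2),o['tool_pos'])
p=np.array(o['tool_pos']);p=p+a*.012;arm.line_to(p,speed=.05);print(np.round(get_obs()['force'],2))
p=p-R[:,0]*.035;arm.line_to(p,speed=.08);print(np.round(get_obs()['force'],2))
p=p+[0,0,.1];arm.line_to(p,speed=.15);arm.dwell(.5)
f=vision.grab_frame('wrist');pickle.dump((f,get_obs()),open('held.pkl','wb'));o=get_obs()
im=f['img'].copy();t=np.array(o['tool_pos']);Z=np.array(o['ee_rot'])[:,2]
for s in (0,.055,.115): 
    q=proj(f,t+Z*(.16-s))[0];print(s,q.round(1));cv2.circle(im,tuple(int(round(v)) for v in q),1,(255,255,0),-1)
for k in range(6): o=get_obs();arm.dwell(.05);print(np.round(o['force'],2))
print(o['finger_gap'],o['grip_force'],o['t'])
save('held.png',cv2.resize(im[120:320,220:420],(600,600),interpolation=cv2.INTER_CUBIC))
E
```

```text
f [-0.24 -0.07 -0.04]
0.1378000052035788 97.31541752815247 [-1.66  1.33  4.02] [0.06 0.35 0.06] [ 0.5016399  -0.17973638  0.16883437]
[0.17 1.13 0.74]
[-0.25  0.61 -0.61]
0 [319.1 185.8]
0.055 [319.1 204.8]
0.115 [319.2 237.7]
[-0.16  0.94 -1.12]
[-0.26 -1.09 -0.43]
[ 0.33  0.05 -1.24]
[-0.19  0.55 -0.02]
[ 0.85 -0.23 -0.69]
[ 0.37  0.73 -0.43]
0.1397430858830401 97.63072729110718 12.7667
```

View pics/held.png

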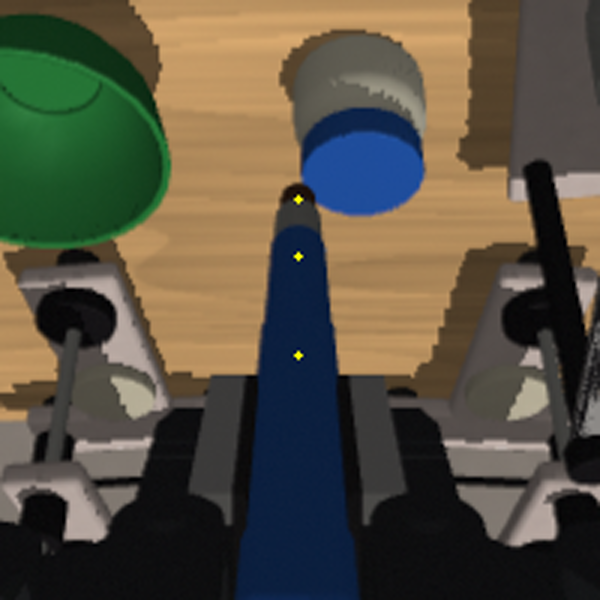

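The brush is held straight. The tip is at crop (298,185), matching the prediction (298,197 axis point less its radius). Next is the dip.

```bash
cat > dip.py <<'E'
from h import *
R=Rt(.628,.091);Z=R[:,2];pot=np.array([.674,-.0224,.03])
def fz(n=10):
    F=[]
    for _ in range(n): F.append(get_obs()['force']);arm.dwell(.03)
    return np.mean(F,0)
o=get_obs();p=np.array(o['tool_pos'])
arm.line_to((.42,p[1],.29),speed=.2)
arm.line_to(pot-Z*.30,R,speed=.2)
def at(zt): return pot-Z*(.16+(zt-.03)/np.cos(.628))
arm.line_to(at(.047),speed=.1);arm.dwell(.3)
f0=fz(20);print('base',f0.round(2),get_obs()['t'])
zt=.0455;hit=None;log=[]
while zt>.016:
    zt-=.0015;arm.line_to(at(zt),speed=.02);d=fz(8)-f0
    tz=get_obs()['tool_pos'][2]-.16*np.cos(.628);log.append((round(zt,4),round(float(tz),4),d.round(2).tolist()))
    if d[2]>.8:
        d=fz(12)-f0;log.append(('re',d.round(2).tolist()))
        if d[2]>.8: break
    if np.linalg.norm(d)>4: break
print(*log,sep='\n');o=get_obs();print(o['t'],o['finger_gap'])
np.save('f0.npy',f0)
E
python3 dip.py
```

```text
base [-0.11 -0.16 -0.74] 16.7583
(0.044, 0.044, [0.0, 0.19, 0.35])
(0.0425, 0.0425, [0.18, 0.25, 0.08])
(0.041, 0.041, [0.27, 0.17, 0.03])
(0.0395, 0.0395, [0.2, -0.08, -0.02])
(0.038, 0.038, [0.27, -0.18, 0.16])
(0.0365, 0.0365, [0.31, 0.39, 0.05])
(0.035, 0.035, [0.22, 0.2, 0.17])
(0.0335, 0.0335, [0.37, 0.35, 0.48])
(0.032, 0.0321, [-0.28, -0.08, 0.14])
(0.0305, 0.0305, [0.38, 0.32, 0.15])
(0.029, 0.0293, [-0.16, 0.03, 1.94])
('re', [0.15, 0.12, 1.19])
22.925 0.13337675113557432
```

```bash
python3 - <<'E'
from h import *
import pickle
f0=np.load('f0.npy')
def fz(n=16):
    F=[]
    for _ in range(n): F.append(get_obs()['force']);arm.dwell(.03)
    return np.mean(F,0)-f0
o=get_obs();p=np.array(o['tool_pos']);print(p[2],fz().round(2))
for d in (.002,.004,.0045):
    arm.line_to(p-[0,0,d],speed=.02);g=fz();q=np.array(get_obs()['tool_pos']);print(d,(q-p).round(4),g.round(2))
    if g[2]>3.2: break
o=get_obs();f=vision.grab_frame('wrist');pickle.dump(f,open('press.pkl','wb'));save('press.png',f['img'][80:330,150:500])
print(o['t'],o['finger_gap'])
E
```

```text
0.15860524539594956 [0.36 0.15 1.6 ]
0.002 [ 0.     0.    -0.002] [-0.13  0.19  2.27]
0.004 [ 0.0001 -0.     -0.0039] [-0.1   0.    2.66]
0.0045 [ 0.     -0.     -0.0045] [-0.27  0.02  2.97]
25.8083 0.13336555125422014
```

View pics/press.png

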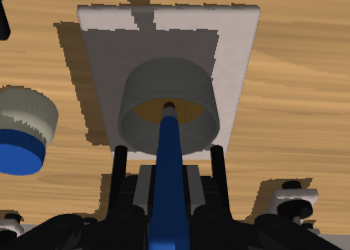

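The picture shows the tip standing on the brass plate at (168,108), well inside the rim. The force is about 3 N, so the plate is some 5 mm down. Withdrawing and going over the tube.

```bash
python3 - <<'E'
from h import *
import pickle
R=Rt(.628,.091);Z=R[:,2]
p=np.array(get_obs()['tool_pos'])+[0,0,.0045];arm.line_to(p,speed=.03)
p=p-Z*.14;arm.line_to(p,speed=.12)
arm.line_to((.43,p[1]-.02,.33),speed=.2)
tube=np.array([.5429,-.3204]);D=Rt(0,0)
arm.line_to((tube[0]-.03,tube[1],.30),D,speed=.2);arm.dwell(.4)
o=get_obs();f=vision.grab_frame('wrist');pickle.dump((f,o),open('pre.pkl','wb'))
t=np.array(o['tool_pos']);im=f['img'].copy()
for P in [t-[0,0,.16],t-[0,0,.10],[*tube,.105],[*tube,.013]]:
    q=proj(f,P)[0];print(q.round(1));cv2.circle(im,tuple(int(round(v)) for v in q),1,(255,255,0),-1)
print(o['t'],o['finger_gap'],t)
c=im[130:330,220:420];save('pre.png',cv2.resize(c,(600,600),interpolation=cv2.INTER_CUBIC))
E
```

```text
[319.2 185.4]
[319.3 206.4]
[319.  206.7]
[319.  184.3]
30.025 0.134211913037938 [ 0.51275511 -0.32025775  0.30036221]
```

View pics/pre.png

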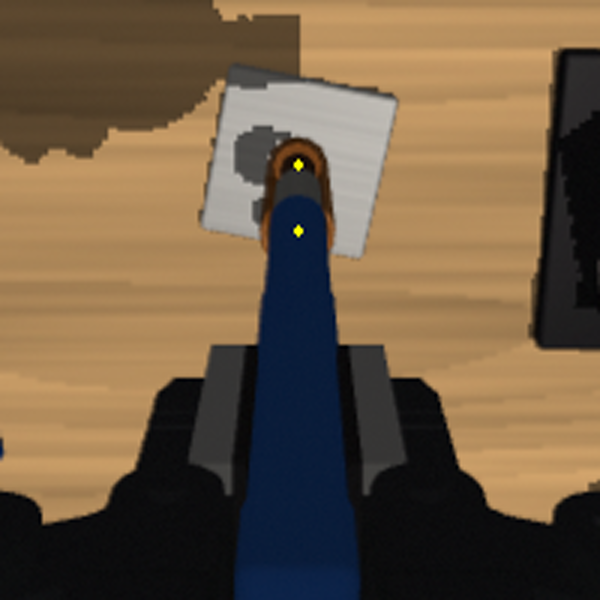

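The tip at crop (298,160) and the tube, with walls at x 262–333, line up laterally within 1 mm, and the brush is straight in the jaws. Inserting with force checks.

```bash
cat > ins.py <<'E'
from h import *
tube=np.array([.5429,-.3204])
def fz(n=8):
    F=[]
    for _ in range(n): F.append(get_obs()['force']);arm.dwell(.03)
    return np.mean(F,0)
arm.line_to((*tube,.29),speed=.08);arm.dwell(.4);f0=fz(16)
ok=True
for z in (.262,.255,.24,.22,.20,.185,.178,.1765,.175,.1735,.172,.1705):
    arm.line_to((*tube,z),speed=.06 if z>.18 else .02);d=fz()-f0;print(z,d.round(2))
    if np.linalg.norm(d[:2])>4 or d[2]>1.5: break
print(get_obs()['tool_pos'],get_obs()['t'])
E
python3 ins.py
```

```text
0.262 [ 0.31 -0.07  0.08]
0.255 [-0.08 -0.11  0.07]
0.24 [0.03 0.23 0.03]
0.22 [-0.03 -0.26  0.11]
0.2 [-0.02 -0.19  0.3 ]
0.185 [-0.25 -0.44  0.52]
0.178 [ 0.12 -0.29  0.19]
0.1765 [-0.28  0.13  0.21]
0.175 [ 0.32 -0.57  0.47]
0.1735 [-0.79  0.46  5.96]
[ 0.54325045 -0.32061672  0.174727  ] 38.1167
```

The bottom is reached with clean contact. Releasing and retreating.

```bash
python3 - <<'E'
from h import *
p=np.array(get_obs()['tool_pos']);arm.line_to((p[0],p[1],.1743),speed=.02)
set_gripper(.6);arm.dwell(.3)
arm.line_to((p[0],p[1],.29),speed=.1);arm.line_to((.42,-.2,.33),speed=.2);arm.dwell(.5)
a=vision.grab_frame('scene')['img'];b=vision.grab_frame('side')['img']
print(get_obs()['t'],get_obs()['finger_gap'])
im=np.hstack([cv2.resize(a[120:290,190:350],(480,510),interpolation=cv2.INTER_CUBIC)[:,:400],cv2.resize(b[130:330,270:430],(400,500),interpolation=cv2.INTER_CUBIC)[:500].copy() if 0 else cv2.resize(b[130:334,270:430],(400,510),interpolation=cv2.INTER_CUBIC)])
save('end.png',im)
E
```

```text
42.0667 0.5989860505493049
```

View pics/end.png

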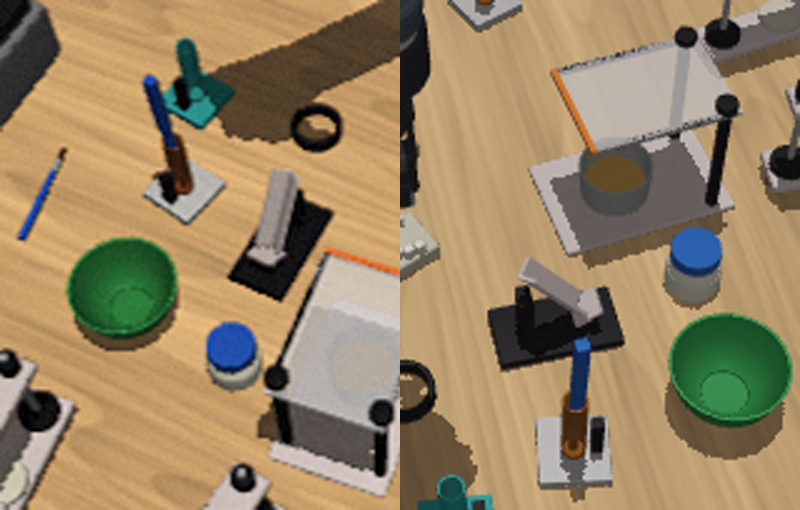

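The blue brush stands in the amber tube, at left (165,120) and right (577,400). The rest is empty and everything else in view is undisturbed, so I am handing in.

```bash
python3 -c "
from h import *
print(arm.close_job())"
```

```text
the job is handed in; nothing more can be done
None
```

The job is handed in: the brush tip pressed the plate about 5 mm down (estimated from the roughly 3 N spring force), and the brush now stands at the bottom of the amber tube, let go after about 42 s, with nothing else seen to have moved.

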